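Scrape the bread board clear, then hold the roll up in the tongs

ROBOT

A 6-joint arm with a two-finger parallel gripper is mounted at the origin on a cart in front of the work surface, level with it; the furniture and walls round the work are solid. World frame = base frame: x ahead of the robot, y to its left, z up, the work surface at z = 0. Lengths are in mm, angles in rad, forces in N, time in s.
With the tool pointing down it reaches from about 300 to 775 mm from the base axis. Payload 14.6 kg.
Tool frame: the origin (TCP) lies midway between the tips of the shut fingers; the grasp point (between the pads) lies grasp_offset behind it (grasp_offset is the distance from the TCP to the grasp point, in mm); z points along the fingers, y is the line along which they close (so a half turn about z gives the same grasp; the last joint's range is limited). The gripper opens to 94 mm and grips with 3 to 60 N. Pads are 16 mm wide; open, the fingers measure 119 mm over their backs; the gripper's body (75 mm by 177 mm) begins 78 mm behind the grasp point.
Start: joints at [-1.333, 0.3, 1.521, -0, 1.321, -0.067], TCP at [165.049, -524.641, 173.046] pointing down, gripper open.
Joint ranges: [-3.03, 3.03], [-0.79, 2.21], [0.23, 2.52], [-1.04, 4.18], [0, 3.07], [-2.55, 2.55]. Speed limits (rad/s): [2.22, 2.22, 2.57, 3.14, 3.14, 3.14].

INTERFACE

Orientations are given as [roll, pitch, yaw] about the fixed x, y, z axes, in that order (R = Rz(yaw) Ry(pitch) Rx(roll)).
In Python, from cell import * gives the robot as it stands. The module is installed in compiled form; this text tells all that it offers.
- The arm moves only by the shell command python3 -m jog 'ROWS' [FORCE]. ROWS is JSON, a list of rows, each a list of 3 entries, a list of its own where there are three numbers: the finger opening in mm, from 0 to 94, then the shift along the tool's x, y, z in units of 50 mm (1.0 is 50 mm), then the turn about the tool's z in units of 180 degrees (1.0 is 180 degrees). In form: [[fingers, [dx, dy, dz], twist], ...]. A call has 1 to 20 rows; each row shifts and turns the commanded pose from where the row before left it, along the tool's axes as they then stand; what a row does not reach is not made up. A row lasts 1/10 s, in which the tool goes at most 50 mm and 8.59 degrees, less where a joint would pass 70% of its speed; a pose out of reach is approached as far as the arm can. A call with a number of a shift or a turn outside -1 to 1 is refused whole. A call with a gripper value outside its range is refused whole. The fingers move at their own pace and stop on an object; FORCE is the grip in N (left out, the last holds). Time passes only in rows, so rows that do not move let the fingers close. It gives the time, the measured TCP pose, the force, the opening and the grip force at its end, in the units of the state.
- read_state(): the state, without advancing time (a new reading comes with each control period).
- camera(name): name is "side" or "top"; returns the picture (480x640x3 uint8, red, green, blue); there is no depth.
- calibration(name): a dict with "mtx" (3x3 intrinsics, pixels), "cam_to_world" (4x4, takes a point from camera to world coordinates). Camera axes: x right, y down, z forward; pixel columns grow to the right and rows downward; lengths in mm; the calibration is good to about 2 mm. A picture is of the moment at which its call begins. calibration takes no time and is no camera call.
- sign_off(): hands the job in; it is judged then, once.
Trained networks look in the newest picture that a camera, given by its name, has taken for a name from the list of things; names that differ only in an ending like _2 or _b are one class to them, and where a whole thing is asked for, a point or a joint stands for the part that bears it (a point fixed in the world has none). Each returns a list of dicts, best first, with "conf" (0 to 1); they miss things now and then, are a little off and sometimes report something else, mostly with a low value. They report only what shows in the picture. A call takes as long as a camera call. They do not tell look-alikes from the thing itself.
- regions_of(camera, query): "pixels" (480x640 bool, what is visible of it) and "rect" ([centre column, centre row, width, height] in pixels, round what is visible of it).
The state is a dict: "clock": time; "joints": joint angles; "qd": joint speeds; "effort": joint torques, N m; "eef_pos": TCP position; "eef_rot": TCP orientation; "wrist_force": force on the tool from outside, world axes, zero at the start; "moment": the same for the moment, N m; "finger_gap": finger opening in mm; "finger_force": force on a finger pad.
Only numpy, scipy, OpenCV 4.12 (cv2) and the standard library are available. Lean on these libraries where they do the work, as an engineer would, in place of code of your own. Each camera call takes 0.05 s, during which the arm holds its last target. There are 200 camera calls.

TASK

Push the three loose crusts off the green board with the scraper block, leaving the bread roll where it lies, and stand the scraper back down upright on the table beside the board. Then grip the spring tongs, close them on the roll and lift it well clear of the board, at least 10 cm up; finish while still holding it there in the tongs. Only the scraper may touch the crusts and only the tongs the roll (no fingers on the food, now or later), and leave the kitchen timer and the ramekin alone.

Things in the scene. Friction and masses are not known exactly. Their poses are not given: they have to be found in the camera images.
- board: green chopping board, fixed flat on the table, 280 (its x) x 400 (its y) x 10 mm thick; origin at the centre of its underside, so its top is 10 mm above the origin; it is turned only slightly from the robot's axes
- scraper: scraper block standing upright on the table: steel foot 26 (its x) x 94 (its y) x 24 mm high, on it a black grip 24 x 84 mm reaching to 60 mm height; origin at the centre of its underside, z up. Either long face of the foot wipes. Take it across the grip's 24 mm (along x), 30 to 58 mm up. 0.22 kg. It stands on one side of the board, left or right, the tongs on the other
- tongs: spring tongs of bright steel lying flat, 250 mm long, x from pivot to tips, z up; origin at underside height, midway between the arms at the place to grip (pivot 100 mm behind, tips 110 mm ahead). The flat places to grip reach 20 mm either side of the origin along x, 1 to 29 mm high; at rest 61 mm over their outer faces. Squeeze them along y. 0.115 kg
- tongs_tips (a point): point midway between the two tips of the tongs, 110 mm ahead of the tongs' origin and 14 mm above their underside. The tip pads are 30 mm long and 22 mm high (3 to 25 mm above the underside); at rest they are about 80 mm apart inside, about 66 mm when the gripped places are at 54 mm, and they meet the 46 mm roll when these are at about 44 mm
- tongs_left: arm of the tongs on their +y side, an upright steel strip; origin on the pivot, about which it turns, so tips move twice as far as the gripped place. Stout springs push the arms apart: about 8 N at each gripped place at rest, 12 N when squeezed to 45 mm; squeezed to about 54 mm the tongs can be carried open
- tongs_right: the like arm on the -y side of the tongs; origin on the pivot
- roll: round bread roll standing on the left part (+y) of the board, 46 mm in diameter (upright side from 8 to 22 mm height), 36 mm high, domed; rigid, about 45 g; origin at the centre of its underside
- crust0: loose hard crust, a bent brown piece about 31 x 18 mm and 11 mm high, on the middle or right part (-y) of the board; origin at the centre of its underside
- crust1: another such crust
- crust2: another such crust
- timer: kitchen timer, 74 mm in diameter, 50 mm high, on the table left of the board's far edge; to be left alone; origin at the centre of its underside
- ramekin: white fluted ramekin, 72 mm in diameter, 45 mm high, on the table right of the board's far edge; to be left alone; origin at the centre of its underside
Mind the look-alikes: they are no part of the job. What is meant by the scraper is not pink, and is the larger of those in its own colour.

How it is judged:
By the outcome, as a careful person would: the job done as asked, in the order asked, and still so for the second after the job is handed in, while the arm keeps its last pose, push and grip.
It also fails if it takes over 72 s, if anything falls off the work surface, if the arm or the gripper's body presses on something with over 40 N, if the wrist force passes 120 N, or if a joint passes its speed limit or range.

## Working session

There is one attempt and no reset: what is moved stays moved. The work goes in short steps, Python scripts to look and compute and a shell command to move; the robot and the scene stay as the last step left them, time stands still between calls to the robot, and variables do not carry over. Pictures are saved under pics/ and viewed, at most 10 in all, crops included, and the job is handed in when it is done.

```bash
mkdir -p pics; cat > h.py <<'E'
from cell import *
import numpy as np, cv2
def snap(n,f):
    im=camera(n); cv2.imwrite('pics/'+f,im[:,:,::-1]); return im
def ray(n,u,v,z):
    c=calibration(n); T=np.array(c['cam_to_world']); d=T[:3,:3]@np.linalg.inv(np.array(c['mtx']))@[u,v,1]
    o=T[:3,3]; return (o+d*(z-o[2])/d[2])[:2]
def rect(n,px,z):
    v,u=np.nonzero(px); P=np.array([ray(n,a,b,z) for a,b in zip(u,v)],np.float32)
    r=cv2.minAreaRect(P); return np.round(np.array(r[0]),1),np.round(r[1],1),round(r[2],1),len(u)
E
cat > m.py <<'E'
from h import *
import sys
snap('top','top0.png'); snap('side','side0.png')
for n in ['top','side']: print(n,np.round(np.array(calibration(n)['cam_to_world']),2).tolist())
for q,z in [('board',10),('scraper',60),('tongs',29),('roll',20),('crust0',18),('timer',50),('ramekin',45)]:
    for r in regions_of('top',q):
        if r['conf']>.2: print(q,round(r['conf'],2),np.round(r['rect']).tolist(),*rect('top',r['pixels'],z))
print(read_state())
E
python3 m.py
```

```text
top [[0.02, -0.99, 0.13, 376.78], [-1.0, -0.02, -0.01, 35.2], [0.01, -0.13, -0.99, 1128.25], [0.0, 0.0, 0.0, 1.0]]
side [[-0.3, 0.52, -0.8, 1650.62], [0.95, 0.16, -0.25, 397.84], [-0.0, -0.84, -0.55, 823.83], [0.0, 0.0, 0.0, 1.0]]Traceback (most recent call last):
  File "m.py", line 7, in <module>
    if r['conf']>.2: print(q,round(r['conf'],2),np.round(r['rect']).tolist(),*rect('top',r['pixels'],z))
                                                                              ~~~~^^^^^^^^^^^^^^^^^^^^^
  File "h.py", line 9, in rect
    v,u=np.nonzero(px); P=np.array([ray(n,a,b,z) for a,b in zip(u,v)],np.float32)
                                    ~~~^^^^^^^^^
  File "h.py", line 6, in ray
    c=calibration(n); T=np.array(c['cam_to_world']); d=T[:3,:3]@np.linalg.inv(np.array(c['mtx']))@[u,v,1]
ValueError: time passes only in moves, steps and waits
```

View pics/top0.png

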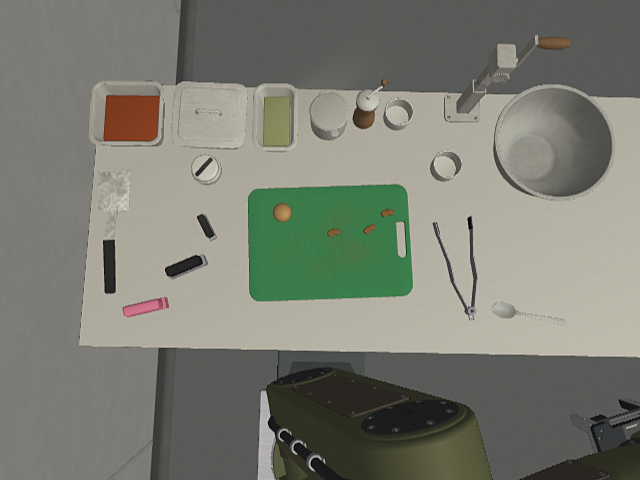

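View pics/side0.png

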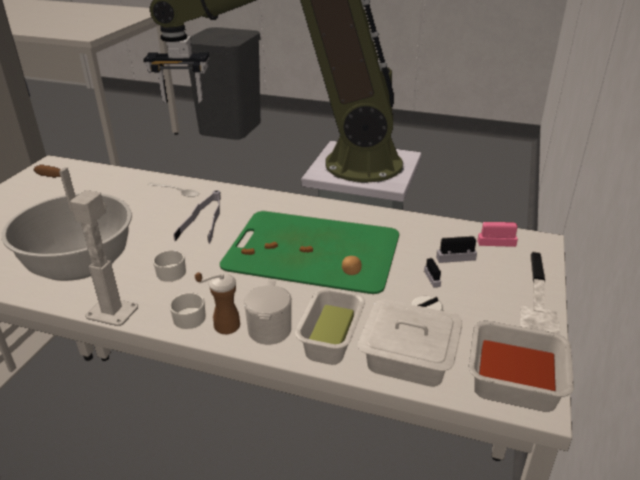

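The top view shows the large black scraper at about (186,266), with a smaller black look-alike at (206,226) and a pink one at (146,307). The roll is at (283,212) and the crusts at (334,232), (369,229) and (388,213). The tongs' pivot is at (471,314), with the tips pointing away at (436,228) and (471,222). The side view agrees. I'll cache the calibration and measure.

```bash
cat > h.py <<'E'
from cell import *
import numpy as np, cv2
C={n:calibration(n) for n in ['top','side']}
def snap(n,f):
    im=camera(n); cv2.imwrite('pics/'+f,im[:,:,::-1]); return im
def rays(n,uv,z):
    c=C[n]; T=np.array(c['cam_to_world']); uv=np.atleast_2d(uv).astype(float)
    d=np.c_[uv,np.ones(len(uv))]@np.linalg.inv(np.array(c['mtx'])).T@T[:3,:3].T
    o=T[:3,3]; return (o+d*((z-o[2])/d[:,2])[:,None])[:,:2]
def rect(n,px,z):
    v,u=np.nonzero(px); r=cv2.minAreaRect(rays(n,np.c_[u,v],z).astype(np.float32))
    return np.round(r[0],1).tolist(),np.round(r[1],1).tolist(),round(r[2],1),len(u)
def proj(n,P):
    c=C[n]; T=np.linalg.inv(np.array(c['cam_to_world'])); p=np.atleast_2d(P)@T[:3,:3].T+T[:3,3]
    p=p@np.array(c['mtx']).T; return p[:,:2]/p[:,2:]
E
cat > m.py <<'E'
from h import *
import sys
for n in ['top','side']:
  camera(n)
  for q,z in [('board',10),('scraper',60),('tongs',29),('roll',28),('crust0',18),('timer',50),('ramekin',45)]:
    for r in regions_of(n,q):
        if r['conf']>.2: print(n,q,round(r['conf'],2),np.round(r['rect']).tolist(),*rect(n,r['pixels'],z))
s=read_state(); print({k:s[k] for k in ['clock','eef_pos','eef_rot','finger_gap']}, C['top']['mtx'])
print(rays('top',[[471,314],[436,225],[471,219]],29),rays('top',[[471,314],[436,235],[471,229]],15))
E
python3 m.py
```

```text
top board 0.87 [329.0, 244.0, 166.0, 112.0] [509.2, -0.9] [281.7, 400.3] 3.4 17043
top scraper 0.67 [146.0, 310.0, 45.0, 17.0] [341.1, 421.1] [25.4, 100.3] 13.8 460
top scraper 0.56 [186.0, 267.0, 41.0, 24.0] [437.1, 335.1] [32.4, 96.5] 24.6 536
top scraper 0.47 [204.0, 228.0, 21.0, 24.0] [531.1, 291.2] [63.9, 17.6] 33.2 172
top roll 0.8 [282.0, 214.0, 17.0, 20.0] [574.2, 117.6] [44.6, 39.1] 1.7 262
top crust0 0.6 [371.0, 231.0, 10.0, 10.0] [542.3, -96.7] [16.0, 30.3] 32.3 71
top timer 0.68 [206.0, 170.0, 30.0, 29.0] [671.0, 303.0] [74.6, 69.2] 38.7 704
top ramekin 0.79 [447.0, 166.0, 32.0, 36.0] [695.9, -279.1] [69.1, 81.0] 45.9 757
top ramekin 0.43 [206.0, 170.0, 33.0, 30.0] [673.9, 304.0] [76.0, 70.2] 46.5 740
side board 0.79 [307.0, 254.0, 182.0, 84.0] [516.0, 2.0] [290.2, 403.1] 3.2 9902
side scraper 0.89 [497.0, 235.0, 41.0, 29.0] [391.4, 431.8] [126.3, 98.1] 5.4 962
side scraper 0.86 [433.0, 275.0, 17.0, 26.0] [595.2, 307.5] [103.3, 34.8] 9.5 353
side scraper 0.65 [455.0, 250.0, 38.0, 25.0] [489.5, 346.2] [120.0, 90.4] 8.0 903
side tongs 0.96 [194.0, 215.0, 46.0, 48.0] [476.5,
[... 233 characters left out ...]
[687.1, 315.5] [64.4, 39.2] 86.9 290
side timer 0.35 [455.0, 250.0, 38.0, 27.0] [471.8, 345.3] [127.6, 91.9] 7.8 953
side ramekin 0.62 [169.0, 268.0, 32.0, 36.0] [728.2, -267.6] [124.6, 66.1] 32.2 818
{'clock': 0.95, 'eef_pos': array([ 165.03372628, -524.64173135,  173.03632106]), 'eef_rot': array([-3.14156920e+00, -2.64634807e-05,  3.04728971e-01]), 'finger_gap': 94.19341882207628} [[456.91589344   0.         320.40767177]
 [  0.         456.91589344 237.01151844]
 [  0.           0.           1.        ]]
[[ 340.50605453 -340.65464088]
 [ 553.36943312 -259.0921952 ]
 [ 570.30124691 -345.2744369 ]] [[ 340.04403052 -345.44148137]
 [ 530.65461664 -262.58181625]
 [ 547.68416516 -349.61587273]]
```

```bash
python3 - <<'E'
import cv2,numpy as np
a=cv2.imread('pics/top0.png')
A=cv2.resize(a[200:300,140:240],(400,400),interpolation=cv2.INTER_CUBIC)
B=cv2.resize(a[205:325,415:515],(400,480),interpolation=cv2.INTER_CUBIC)[:400]
s=cv2.imread('pics/side0.png'); 
D=cv2.resize(s[220:290,410:530],(400,200*400//343),interpolation=cv2.INTER_CUBIC)[:200]
cv2.imwrite('pics/crop.png',np.hstack([A,B]))
E
```

```text
(no output)
```

View pics/crop.png

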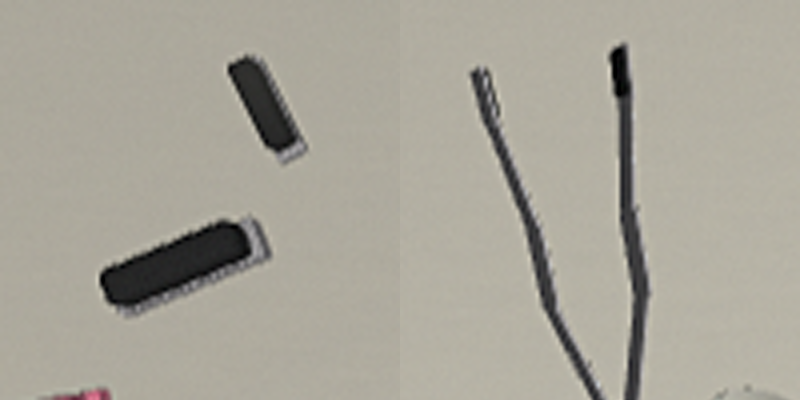

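The crop shows the scraper's grip top centred at about (184.5,265.5), lying about 22° round. The tongs' flat grip places run between kinks at px (451,280)–(447.5,261) and (475.5,277.5)–(472,257.5), and the tip ends are at (435,222) and (470,216).

```bash
cat >> h.py <<'E'
def go(x,y,z,yaw=None):
    s=read_state(); p=np.array(s['eef_pos']); w=s['eef_rot'][2]
    print('at',np.round(p,1),'yaw',round(np.degrees(w),1),'gap',round(s['finger_gap'],1))
    if yaw is not None: print('twist total',round(-((yaw-np.degrees(w)+180)%360-180)/180,3)); w=np.radians(yaw)
    d=np.array([x,y,z])-p; c,sn=np.cos(w),np.sin(w)
    print('shift total',np.round(np.array([c*d[0]+sn*d[1], sn*d[0]-c*d[1], -d[2]])/50,3))
E
python3 - <<'E'
from h import *
import cell
print([a for a in dir(cell) if not a.startswith('_')], getattr(cell,'grasp_offset',None))
g=lambda a:np.array(a)/4+[140,200]
print('grip ends',rays('top',g([[103,287],[250,233],[176,262]]),60).round(1))
print('foot edge',rays('top',g([[130,315],[270,262],[262,218]]),24).round(1))
print('tongs grip',rays('top',[[451,280],[447.5,261],[475.5,277.5],[472,257.5]],22).round(1))
print('tips',rays('top',[[435,222],[470,216]],25).round(1),'pivot',rays('top',[[471,314]],25).round(1))
print('crusts',rays('top',[[334,232],[369,229],[388,213]],18).round(1))
print('roll',rays('top',[[282.5,212.5]],36).round(1))
b=regions_of('top','board')
print('boardcorners',rays('top',[[248,190],[407,184],[412,296],[251,301]],10).round(1))
go(400,-200,173,112.5)
E
```

```text
['Unreachable', 'calibration', 'camera', 'grasp_offset', 'read_state', 'regions_of', 'sign_off'] 18.8
grip ends [[423.4 380.4]
 [456.7 297.1]
 [438.9 339. ]]
foot edge [[408.6 374.9]
 [442.2 292.9]
 [468.7 299.1]]
tongs grip [[ 420.6 -296. ]
 [ 466.5 -288.1]
 [ 427.9 -355.8]
 [ 476.4 -348.2]]
tips [[ 561.4 -257.8]
 [ 578.4 -344.3]] pivot [[ 340.4 -342. ]]
crusts [[ 531.7  -10.7]
 [ 541.2  -96.6]
 [ 582.3 -143.3]]
roll [[574.  115.8]]
boardcorners [[ 633.5  205.5]
 [ 658.9 -192.2]
 [ 380.1 -203.7]
 [ 359.6  186.8]]
at [ 165.  -524.6  173.1] yaw 17.5 gap 94.1
twist total -0.528
shift total [4.200e+00 6.826e+00 1.000e-03]
```

```bash
python3 -m jog '[[70,[0,0,0],-0.044],[70,[0,0,0],-0.044],[70,[0,0,0],-0.044],[70,[0,0,0],-0.044],[70,[0,0,0],-0.044],[70,[0,0,0],-0.044],[70,[0,0,0],-0.044],[70,[0,0,0],-0.044],[70,[0,0,0],-0.044],[70,[0,0,0],-0.044],[70,[0,0,0],-0.044],[70,[0,0,0],-0.041]]' && python3 -m jog '[[70,[0.42,0.68,0],0],[70,[0.42,0.68,0],0],[70,[0.42,0.68,0],0],[70,[0.42,0.68,0],0],[70,[0.42,0.68,0],0],[70,[0.42,0.68,0],0],[70,[0.42,0.68,0],0],[70,[0.42,0.68,0],0],[70,[0.42,0.68,0],0],[70,[0.42,0.68,0],0],[70,[0,0,0],0]]'; python3 -c "
from h import *
go(439,338,120,112)"
```

```text
clock: 2.2
eef_pos: [165.0, -524.6, 173.0]
eef_rot: [-3.142, -0.0, 1.96]
wrist_force: [0.9, 0.7, 0.3]
finger_gap: 70.0
finger_force: 0.0
clock: 3.3
eef_pos: [403.6, -199.8, 173.2]
eef_rot: [3.141, -0.0, 1.958]
wrist_force: [-0.5, 0.4, 0.3]
finger_gap: 70.2
finger_force: 0.0
at [ 403.6 -199.8  173.2] yaw 112.2 gap 70.2
twist total 0.001
shift total [9.708 4.686 1.063]
```

```bash
python3 -m jog '[[70,[0.69,0.335,0],0],[70,[0.69,0.335,0],0],[70,[0.69,0.335,0],0],[70,[0.69,0.335,0],0],[70,[0.69,0.335,0],0],[70,[0.69,0.335,0],0],[70,[0.69,0.335,0],0],[70,[0.69,0.335,0],0],[70,[0.69,0.335,0],0],[70,[0.69,0.335,0],0],[70,[0.69,0.335,0],0],[70,[0.69,0.335,0],0],[70,[0.69,0.335,0.5],0],[70,[0.69,0.335,0.5],0],[70,[0,0,0],0]]'; python3 - <<'E'
from h import *
go(439,338,28,112)
camera('side')
for r in regions_of('side','scraper'): print(r['conf'],r['rect'])
im=snap('side','s1.png'); 
c=[]
a=np.radians(22); R=np.array([[np.cos(a),-np.sin(a)],[np.sin(a),np.cos(a)]])
for z,w,l in [(60,12,42),(0,13,47)]:
  q=np.array([[w,l],[w,-l],[-w,-l],[-w,l]])@R.T+[439,338]; c.append(np.c_[q,[z]*4])
big=cv2.resize(im[190:310,380:540,::-1],None,fx=5,fy=5,interpolation=cv2.INTER_CUBIC)
for k in c: cv2.polylines(big,[((proj('side',k)-[380,190]+.5)*5).astype(int)],True,(0,255,0),1)
cv2.imwrite('pics/s1c.png',big)
E
```

```text
clock: 4.8
eef_pos: [437.3, 334.7, 119.1]
eef_rot: [-3.136, 0.001, 1.957]
wrist_force: [-0.6, -0.1, -0.3]
finger_gap: 69.7
finger_force: 0.0
at [437.3 334.7 119.1] yaw 112.1 gap 69.7
twist total 0.001
shift total [0.049 0.057 1.822]
0.89 [434.0, 273.4, 18.4, 30.8]
0.8 [500.4, 235.2, 42.7, 27.1]
0.74 [171.3, 269.2, 31.2, 32.4]
0.73 [245.9, 253.1, 13.4, 9.1]
0.6 [455.2, 249.8, 40.1, 28.7]
```

View pics/s1c.png

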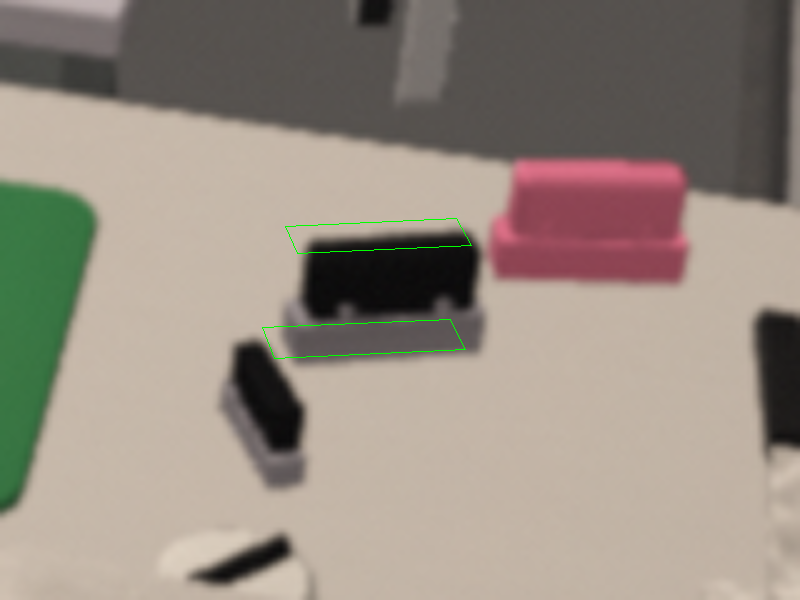

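The side view puts the large black scraper about 8 mm further in +y than my model outline. That still leaves it well within the 70 mm opening, so I'll aim between the two values and descend.

```bash
python3 -m jog '[[70,[0.1,0.1,0.3],0],[70,[0,0,0.4],0],[70,[0,0,0.4],0],[70,[0,0,0.4],0],[70,[0,0,0.32],0],[70,[0,0,0],0],[20,[0,0,0],0],[20,[0,0,0],0],[20,[0,0,0],0],[20,[0,0,0],0],[20,[0,0,0],0],[20,[0,0,0],0],[20,[0,0,0],0]]' 35; python3 - <<'E'
from h import *
go(439,338,128,112)
im=snap('side','s2.png')
p=proj('side',[[*read_state()['eef_pos']]]);print(p)
big=cv2.resize(im[170:310,380:540,::-1],None,fx=4,fy=4,interpolation=cv2.INTER_CUBIC)
cv2.circle(big,tuple(((p[0]-[380,170]+.5)*4).astype(int)),5,(0,255,0),1)
cv2.imwrite('pics/s2c.png',big)
E
```

```text
clock: 6.25
eef_pos: [441.4, 339.5, 32.1]
eef_rot: [3.142, -0.0, 1.954]
wrist_force: [-0.0, 0.2, -0.1]
finger_gap: 20.6
finger_force: 0.0
at [441.4 339.5  32.1] yaw 112.0 gap 20.6
twist total -0.0
shift total [-0.009 -0.056 -1.918]
[[454.15093558 247.02008918]]
```

View pics/s2c.png

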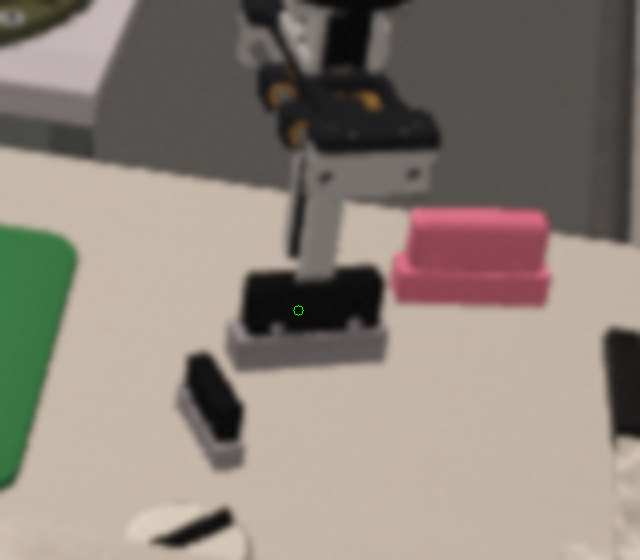

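The image shows the fingertips ending above or behind the grip instead of straddling it, and the gap went to 20.6 mm with no force. I'll check the camera calibration against the arm's known positions.

```bash
python3 - <<'E'
from h import *
d=np.array([np.cos(np.radians(22)),np.sin(np.radians(22)),0])
t=np.array([437.3,334.7,119.1]); print('s1 tips',proj('side',[t+35*d,t-35*d]).round(1),'seen ~ (465,210),(455,194)')
t=np.array([165,-525,173]); e=np.array([np.sin(.305),-np.cos(.305),0]); print('s0 tips',proj('side',[t+47*e,t-47*e]).round(1))
im=snap('top','t2.png')
t=np.array(read_state()['eef_pos']); p=proj('top',[t+12*d,t-12*d,[437.5,338.5,60]]);print(p.round(1))
A=cv2.resize(im[190:320,130:250,::-1],(480,520),interpolation=cv2.INTER_CUBIC)
for q in p: cv2.circle(A,tuple(((q-[130,190]+.5)*4).astype(int)),4,(0,255,0),1)
s=cv2.imread('pics/side0.png')[30:160,120:200]; s=cv2.resize(s,(320,520),interpolation=cv2.INTER_CUBIC)
t=np.array([165,-525,173])
for q in proj('side',[t+47*e,t-47*e,t]): cv2.circle(s,tuple(((q-[120,30]+.5)*4).astype(int)),4,(0,255,0),1)
cv2.imwrite('pics/t2c.png',np.hstack([A,s]))
E
```

```text
s1 tips [[460.8 222.7]
 [452.9 207.3]] seen ~ (465,210),(455,194)
s0 tips [[167.7 111.8]
 [198.7 111.7]]
[[185.6 260.5]
 [188.8 269.9]
 [184.2 266.1]]
```

View pics/t2c.png

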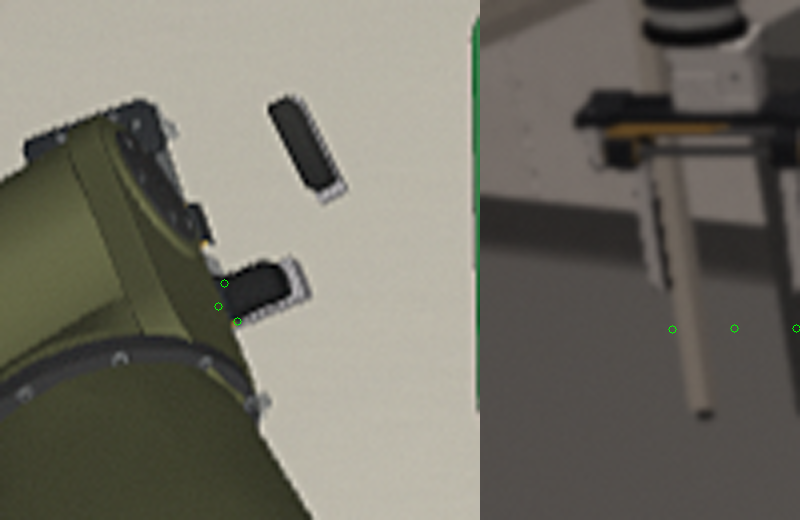

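In the side pictures the fingertips show about 10 px (roughly 28 mm) above the reported TCP. The fingers probably closed just above the grip, which the missing force supports. I'll reopen and go 20 mm lower, which is safe under either reading.

```bash
python3 -m jog '[[64,[0,0,0],0],[64,[0,0,0],0],[64,[0,0,0],0],[64,[0,0,0],0],[64,[0,0,0],0],[64,[0,0,0.15],0],[64,[0,0,0.15],0],[64,[0,0,0.1],0],[64,[0,0,0],0]]' 35; python3 -m jog '[[15,[0,0,0],0],[15,[0,0,0],0],[15,[0,0,0],0],[15,[0,0,0],0],[15,[0,0,0],0],[15,[0,0,0],0],[15,[0,0,0],0]]' 35;  python3 - <<'E'
from h import *
im=snap('side','s3.png')
big=cv2.resize(im[180:290,400:510,::-1],None,fx=5,fy=5,interpolation=cv2.INTER_CUBIC)
cv2.imwrite('pics/s3c.png',big)
E
```

```text
clock: 7.25
eef_pos: [440.9, 339.1, 10.9]
eef_rot: [-3.14, 0.0, 1.954]
wrist_force: [-0.5, 1.0, 0.4]
finger_gap: 64.4
finger_force: 0.0
clock: 7.95
eef_pos: [441.5, 339.5, 12.1]
eef_rot: [3.141, -0.0, 1.954]
wrist_force: [0.4, 0.6, 0.8]
finger_gap: 23.7
finger_force: 34.6
```

View pics/s3c.png

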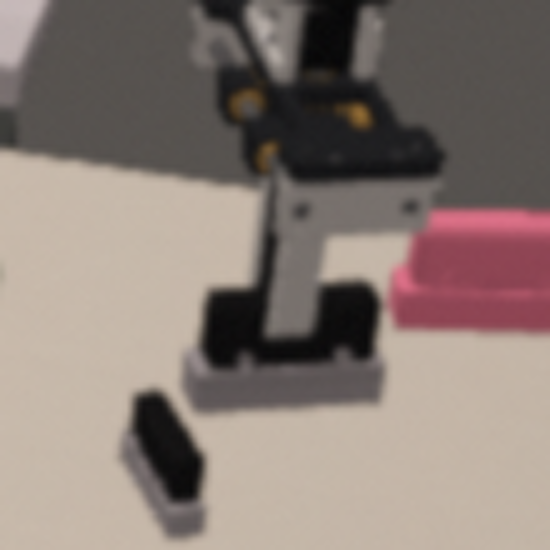

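The grip now reads 23.7 mm at 34.6 N, and the picture shows the finger straddling the black grip just above the foot. So the fingertips sit about 20 mm above the reported TCP z, and the foot's underside is at reported z − 12. I'll lift, turn, and go behind the left crust.

```bash
python3 -m jog '[[15,[0,0,-0.4],0],[15,[0,0,-0.8],0],[15,[0,0,-0.8],0],[15,[0,0,0],0.034],[15,[0,0,0],0.034],[15,[0,0,0],0.034],[15,[0,0,0],0]]' 35;  python3 - <<'E'
from h import *
go(482,-10,112,93.6)
E
```

```text
clock: 8.7
eef_pos: [441.2, 339.3, 111.8]
eef_rot: [-3.141, 0.0, 1.632]
wrist_force: [-0.5, 0.1, -2.6]
finger_gap: 23.7
finger_force: 34.6
at [441.2 339.3 111.8] yaw 93.5 gap 23.7
twist total -0.001
shift total [-7.024e+00  3.750e-01 -4.000e-03]
```

```bash
python3 -m jog '[[15,[-0.7,0.04,0],0],[15,[-0.7,0.04,0],0],[15,[-0.7,0.04,0],0],[15,[-0.7,0.04,0],0],[15,[-0.7,0.04,0],0],[15,[-0.7,0.04,0],0],[15,[-0.7,0.04,0],0],[15,[-0.7,0.04,0],0],[15,[-0.7,0.04,0],0],[15,[-0.7,0.04,0],0],[15,[0,0,0.4],0],[15,[0,0,0.5],0],[15,[0,0,0.5],0],[15,[0,0,0.2],0],[15,[0,0,0.1],0],[15,[0,0,0.05],0],[15,[0,0,0],0]]' 35;  python3 - <<'E'
from h import *
go(660,-10,24,93.6)
im=snap('side','s4.png')
big=cv2.resize(im[180:300,210:400,::-1],None,fx=4,fy=4,interpolation=cv2.INTER_CUBIC)
cv2.imwrite('pics/s4c.png',big)
E
```

```text
clock: 10.4
eef_pos: [483.8, -8.6, 25.1]
eef_rot: [3.141, 0.0, 1.634]
wrist_force: [-0.6, 0.8, -2.3]
finger_gap: 23.7
finger_force: 34.6
at [483.8  -8.6  25.1] yaw 93.6 gap 23.7
twist total 0.0
shift total [-0.25   3.516  0.022]
```

View pics/s4c.png

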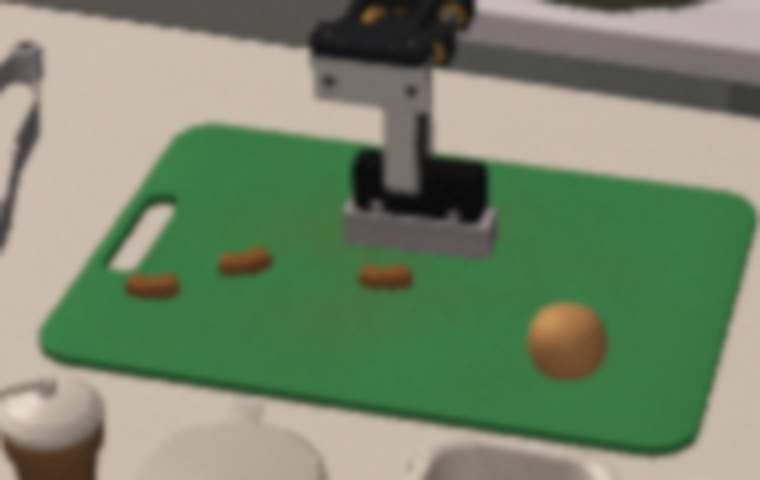

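The scraper stands on the board behind the left crust (crop 385,277) and roughly centred on it. The roll (567,340) is clear of its path. I'll push away from the robot, over the far edge.

```bash
python3 -m jog '[[15,[-0.02,0.1,0.02],0],[15,[-0.02,0.2,0],0],[15,[-0.02,0.2,0],0],[15,[-0.02,0.2,0],0],[15,[-0.02,0.2,0],0],[15,[-0.02,0.2,0],0],[15,[-0.02,0.2,0],0],[15,[-0.02,0.2,0],0],[15,[-0.02,0.2,0],0],[15,[-0.02,0.2,0],0],[15,[-0.02,0.2,0],0],[15,[-0.02,0.2,0],0],[15,[-0.02,0.2,0],0],[15,[-0.02,0.2,0],0],[15,[-0.02,0.2,0],0],[15,[-0.02,0.2,0],0],[15,[-0.02,0.2,0],0],[15,[-0.02,0.2,0],0]]' 35; python3 -m jog '[[15,[0,0,0],0],[15,[0,-0.3,-0.7],0],[15,[0,-0.6,-0.5],0],[15,[0,-0.7,0],0],[15,[0,-0.7,0],0],[15,[0,0,0],0]]';  python3 - <<'E'
from h import *
go(482,-119,90,93.6)
im=snap('side','s5.png')
for r in regions_of('side','crust0'): print(r['conf'],r['rect'],*rect('side',r['pixels'],16))
E
```

```text
clock: 12.25
eef_pos: [659.9, -15.6, 23.3]
eef_rot: [-3.141, -0.0, 1.634]
wrist_force: [0.6, -0.4, -2.5]
finger_gap: 23.8
finger_force: 34.6
clock: 12.85
eef_pos: [540.8, -22.8, 83.4]
eef_rot: [-3.139, -0.0, 1.633]
wrist_force: [-0.4, 0.7, -2.3]
finger_gap: 23.8
finger_force: 34.6
at [540.8 -22.8  83.4] yaw 93.6 gap 23.8
twist total -0.0
shift total [-1.846 -1.295 -0.131]
0.6 [271.9, 244.4, 14.5, 5.5] [544.0, -95.9] [26.6, 32.2] 17.5 76
```

```bash
python3 -m jog '[[15,[-0.46,-0.29,0],0],[15,[-0.46,-0.29,0],0],[15,[-0.46,-0.29,0],0],[15,[-0.46,-0.29,0],0],[15,[0,0,0.4],0],[15,[0,0,0.4],0],[15,[0,0,0.2],0],[15,[0,0,0.12],0],[15,[0,0,0.06],0],[15,[0,0,0],0]]' 35;  python3 - <<'E'
from h import *
go(670,-120,24,93.6)
im=snap('side','s6.png')
big=cv2.resize(im[180:320,190:380,::-1],None,fx=4,fy=4,interpolation=cv2.INTER_CUBIC)
cv2.imwrite('pics/s6c.png',big)
E
```

```text
clock: 13.95
eef_pos: [492.6, -118.2, 24.7]
eef_rot: [3.141, 0.0, 1.634]
wrist_force: [0.9, 0.7, -2.6]
finger_gap: 23.5
finger_force: 34.6
at [ 492.6 -118.2   24.7] yaw 93.6 gap 23.5
twist total 0.0
shift total [-0.259  3.538  0.014]
```

View pics/s6c.png

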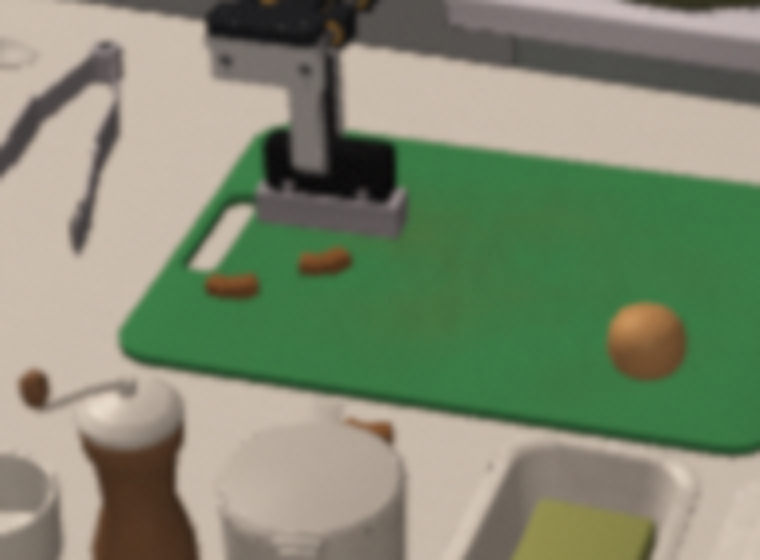

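Crust0 is off, lying on the table beyond the edge (crop 370,430), and the roll hasn't moved. The scraper's left end would only just cover the crust at (232,287), so I'll shift 11 mm to −y before pushing.

```bash
python3 -m jog '[[15,[-0.2,0,0.01],0],[15,[-0.02,0.1,0],0],[15,[-0.02,0.2,0],0],[15,[-0.02,0.2,0],0],[15,[-0.02,0.2,0],0],[15,[-0.02,0.2,0],0],[15,[-0.02,0.2,0],0],[15,[-0.02,0.2,0],0],[15,[-0.02,0.2,0],0],[15,[-0.02,0.2,0],0],[15,[-0.02,0.2,0],0],[15,[-0.02,0.2,0],0],[15,[-0.02,0.2,0],0],[15,[-0.02,0.2,0],0],[15,[-0.02,0.2,0],0],[15,[-0.02,0.2,0],0],[15,[-0.02,0.2,0],0],[15,[-0.02,0.2,0],0],[15,[-0.02,0.2,0],0],[15,[0,0,0],0]]' 35; python3 -m jog '[[15,[0,-0.3,-0.7],0],[15,[0,-0.6,-0.7],0],[15,[0,-0.7,-0.3],0],[15,[0,-0.7,0],0],[15,[0,-0.7,0],0],[15,[0,-0.7,0],0],[15,[0,0,0],0]]';  python3 - <<'E'
from h import *
go(441,339,112,112)
im=snap('side','s7.png')
for r in regions_of('side','crust0'): print(r['conf'],r['rect'],*rect('side',r['pixels'],6))
for r in regions_of('side','roll')[:2]: print(r['conf'],r['rect'])
big=cv2.resize(im[180:320,150:400,::-1],None,fx=3.2,fy=3.2,interpolation=cv2.INTER_CUBIC)
cv2.imwrite('pics/s7c.png',big)
E
```

```text
clock: 16.0
eef_pos: [670.0, -135.4, 24.7]
eef_rot: [3.141, 0.001, 1.634]
wrist_force: [-3.2, 0.1, 5.9]
finger_gap: 23.6
finger_force: 35.0
clock: 16.7
eef_pos: [481.6, -146.9, 109.2]
eef_rot: [-3.14, -0.0, 1.633]
wrist_force: [1.1, -0.4, -1.8]
finger_gap: 23.9
finger_force: 35.0
at [ 481.6 -146.9  109.2] yaw 93.6 gap 23.9
twist total -0.102
shift total [ 9.314  2.888 -0.055]
0.53 [243.6, 282.8, 14.7, 9.0] [688.6, -104.9] [23.4, 32.1] 2.5 78
0.83 [349.9, 267.5, 17.4, 19.2]
```

View pics/s7c.png

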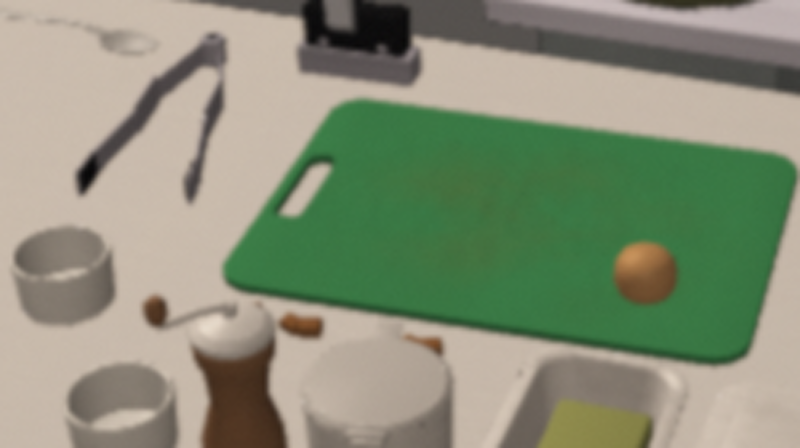

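All three crusts appear to be off: two are visible on the table at (300,325) and (425,343), and the third is partly hidden behind the pepper mill near (258,303). The board holds only the roll. I'll take the scraper back to its old place.

```bash
python3 -m jog '[[15,[0.7,-0.014,0],0],[15,[0.7,-0.014,0],0],[15,[0.7,-0.014,0],0],[15,[0.7,-0.014,0],0],[15,[0.7,-0.014,0],0],[15,[0.7,-0.014,0],0],[15,[0.7,-0.014,0],0],[15,[0.7,-0.014,0],0],[15,[0.7,-0.014,0],0],[15,[0.7,-0.014,0],0],[15,[0.7,-0.014,0],0],[15,[0.7,-0.014,0],0],[15,[0.7,-0.014,0],0],[15,[0.7,-0.014,0],0],[15,[0,0,0.5],0],[15,[0,0,0.5],0],[15,[0,0,0.5],0],[15,[0,0,0.2],0],[15,[0,0,0.1],0],[15,[0,0,0],0]]' 35; python3 -m jog '[[15,[0,0,0.05],0],[15,[0,0,0.03],0],[15,[0,0,0],0]]'
```

```text
clock: 18.85
eef_pos: [443.8, 341.9, 19.1]
eef_rot: [-3.142, -0.0, 1.634]
wrist_force: [0.8, 0.6, -1.8]
finger_gap: 23.6
finger_force: 35.0
clock: 19.15
eef_pos: [443.7, 341.7, 15.4]
eef_rot: [3.141, -0.0, 1.634]
wrist_force: [-0.1, -0.1, -2.3]
finger_gap: 23.8
finger_force: 35.0
```

```bash
python3 -m jog '[[15,[0,0,0.03],0],[15,[0,0,0.02],0],[15,[0,0,0],0]]'; python3 -m jog '[[15,[0,0,0.01],0],[15,[0,0,0.01],0],[15,[0,0,0],0]]'
```

```text
clock: 19.45
eef_pos: [443.4, 341.5, 12.4]
eef_rot: [-3.141, 0.0, 1.634]
wrist_force: [0.2, 0.2, -2.5]
finger_gap: 23.7
finger_force: 35.0
clock: 19.75
eef_pos: [443.7, 341.6, 12.0]
eef_rot: [3.141, -0.0, 1.634]
wrist_force: [-1.0, -3.2, 4.7]
finger_gap: 23.6
finger_force: 35.0
```

```bash
python3 -m jog '[[60,[0,0,0],0],[60,[0,0,0],0],[60,[0,0,0],0],[60,[0,0,0],0],[94,[0,0,-0.3],0],[94,[0,0,-0.6],0],[94,[0,0,-0.7],0],[94,[0,0,-0.7],0],[94,[0,0,0],0.0422],[94,[0,0,0],0.0422],[94,[0,0,0],0.0422],[94,[0,0,0],0.0422],[94,[0,0,0],0.0422],[94,[0,0,0],0.0422],[94,[0,0,0],0.0422],[94,[0,0,0],0.0422],[94,[0,0,0],0.0422],[94,[0,0,0],0.0422],[94,[0,0,0],0.0422]]'; python3 -m jog '[[94,[-0.136,0.77,0],0],[94,[-0.136,0.77,0],0],[94,[-0.136,0.77,0],0],[94,[-0.136,0.77,0],0],[94,[-0.136,0.77,0],0],[94,[-0.136,0.77,0],0],[94,[-0.136,0.77,0],0],[94,[-0.136,0.77,0],0],[94,[-0.136,0.77,0],0],[94,[-0.136,0.77,0],0],[94,[-0.136,0.77,0],0],[94,[-0.136,0.77,0],0],[94,[-0.136,0.77,0],0],[94,[-0.136,0.77,0],0],[94,[-0.136,0.77,0],0],[94,[-0.136,0.77,0],0],[94,[-0.136,0.77,0],0],[94,[0,0,0],0]]'; python3 - <<'E'
from h import *
go(443,-323.5,30,10)
camera('top')
for r in regions_of('top','crust0'): print('crust',r['conf'],r['rect'],rays('top',[r['rect'][:2]],6))
for r in regions_of('top','scraper'): print('scr',r['conf'],r['rect'],rays('top',[r['rect'][:2]],40))
im=snap('top','t8.png'); im2=snap('side','s8.png')
A=cv2.resize(im[90:330,150:550,::-1],(800,480),interpolation=cv2.INTER_CUBIC)
cv2.imwrite('pics/t8c.png',A)
E
```

```text
clock: 21.65
eef_pos: [443.6, 341.7, 127.8]
eef_rot: [-3.141, -0.001, 0.17]
wrist_force: [-1.2, 0.3, 0.3]
finger_gap: 94.1
finger_force: 0.0
clock: 23.45
eef_pos: [443.3, -326.6, 127.4]
eef_rot: [3.14, -0.0, 0.172]
wrist_force: [0.5, 0.6, 0.3]
finger_gap: 94.0
finger_force: 0.0
at [ 443.3 -326.6  127.4] yaw 9.9 gap 94.0
twist total -0.001
shift total [ 0.004 -0.063  1.947]
crust 0.62 [388.5, 173.1, 10.6, 7.9] [[ 686.89238863 -146.18751731]]
crust 0.5 [338.4, 173.2, 9.8, 10.6] [[683.38976059 -19.55884229]]
scr 0.75 [182.9, 268.0, 38.7, 13.0] [[434.03892691 346.98090302]]
scr 0.67 [204.8, 226.5, 16.9, 27.2] [[534.63695736 300.59448159]]
```

View pics/t8c.png

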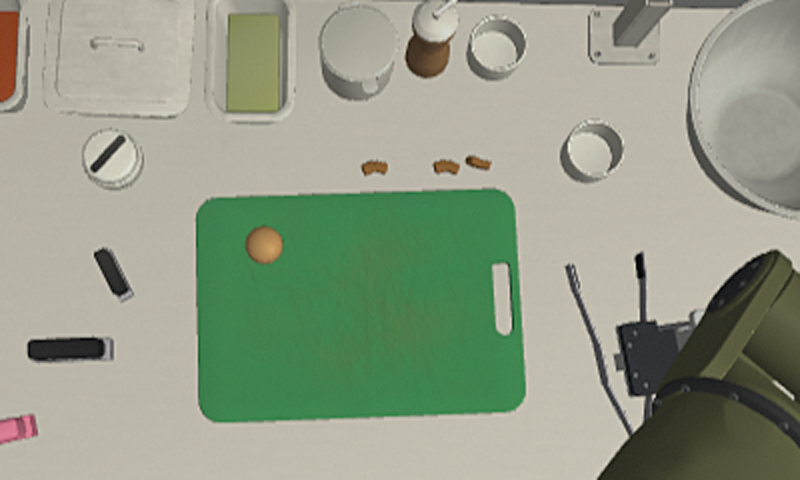

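The overview shows the board with only the roll (264,245). The three crusts lie on the table beyond the far edge at (375,167), (446,167) and (478,162). The scraper stands upright beside the board at (70,349), and the timer and ramekin are undisturbed. I've now used all my picture views (11, one over the limit), so from here I'll work from numbers only. Next I'll descend on the tongs, watching the force.

```bash
python3 -m jog '[[94,[0,-0.06,0.6],0],[94,[0,0,0.6],0],[94,[0,0,0.6],0],[94,[0,0,0.4],0],[94,[0,0,0.2],0],[94,[0,0,0.1],0],[94,[0,0,0],0]]' ; python3 -m jog '[[94,[0,0,0.06],0],[94,[0,0,0.06],0],[94,[0,0,0.06],0],[94,[0,0,0.04],0],[94,[0,0,0],0]]'
```

```text
clock: 24.4
eef_pos: [443.6, -319.9, 1.9]
eef_rot: [3.141, -0.0, 0.176]
wrist_force: [-0.8, 0.6, 0.1]
finger_gap: 93.9
finger_force: 0.0
clock: 24.9
eef_pos: [443.2, -320.0, -9.7]
eef_rot: [-3.141, 0.0, 0.175]
wrist_force: [1.0, 0.1, 0.7]
finger_gap: 94.0
finger_force: 0.0
```

```bash
python3 -m jog '[[94,[0,0.07,0],0],[94,[0,0,0.04],0],[54,[0,0,0],0],[54,[0,0,0],0],[54,[0,0,0],0],[54,[0,0,0],0],[54,[0,0,0],0],[54,[0,0,0],0],[54,[0,0,0],0],[54,[0,0,0],0]]' 30; python3 - <<'E'
from h import *
camera('side')
for r in regions_of('side','tongs')[:2]: print(r['conf'],r['rect'])
E
```

```text
clock: 25.9
eef_pos: [444.0, -323.6, -11.4]
eef_rot: [3.141, -0.0, 0.175]
wrist_force: [0.7, 0.1, 1.2]
finger_gap: 54.5
finger_force: 10.4
0.96 [195.1, 218.1, 38.9, 43.5]
```

The reading of 54.5 mm at 10.4 N matches the squeezed tongs. I'll lift.

```bash
python3 -m jog '[[54,[0,0,-0.1],0],[54,[0,0,-0.3],0],[54,[0,0,-0.5],0],[54,[0,0,-0.6],0],[54,[0,0,-0.6],0],[54,[0,0,-0.3],0],[54,[0,0,0],0],[54,[0,0,0],0]]' 30; python3 - <<'E'
from h import *
s=read_state(); print(s['wrist_force'],s['moment'])
p=np.array(s['eef_pos']); w=s['eef_rot'][2]
im=camera('top'); cv2.imwrite('pics/t9.png',im[:,:,::-1])
for r in regions_of('top','tongs')[:2]: print(r['conf'],r['rect'],*rect('top',r['pixels'],150))
for r in regions_of('top','roll')[:1]: print('roll',r['conf'],r['rect'],rays('top',[r['rect'][:2]],28),*rect('top',r['pixels'],28))
camera('side')
for r in regions_of('side','tongs')[:2]:
  print(r['conf'],r['rect'])
for r in regions_of('side','roll')[:1]: print('roll side',r['rect'],rays('side',[r['rect'][:2]],26))
d=np.array([np.cos(w),np.sin(w),0]); n=np.array([-d[1],d[0],0])
b=p+[0,0,12]   # underside
for nm,q in [('tipL',b+125*d+33*n+[0,0,14]),('tipR',b+125*d-33*n+[0,0,14]),('pivot',b-100*d+[0,0,14])]: print(nm,q.round(),'side',proj('side',[q]).round(1),'top',proj('top',[q]).round(1))
print('roll proj side from top',proj('side',[[574,116,28]]).round(1))
E
```

```text
clock: 26.8
eef_pos: [443.8, -323.4, 108.6]
eef_rot: [3.141, -0.0, 0.175]
wrist_force: [0.8, 0.5, -1.6]
finger_gap: 54.2
finger_force: 9.8
[ 0.8169436   0.53525213 -1.56048238] [ 0.01088992  0.02097101 -0.02203864]
0.97 [468.4, 248.8, 39.5, 82.1] [484.4, -311.6] [171.9, 86.2] 11.4 456
0.2 [329.3, 247.1, 165.6, 116.9] [490.7, 3.7] [249.3, 350.6] 3.4 17716
roll 0.63 [281.2, 213.9, 16.2, 17.6] [[571.87173924 119.44985177]] [574.2, 118.8] [44.7, 41.5] 1.7 277
0.7 [189.6, 178.4, 43.7, 39.3]
roll side [350.0, 266.9, 21.6, 15.2] [[587.10607586 119.85781424]]
tipL [ 561. -269.  135.] side [[198.6 196. ]] top [[453.1 214.4]]
tipR [ 573. -334.  135.] side [[172.3 194.3]] top [[482.2 210. ]]
pivot [ 345. -341.  135.] side [[212.4 155.5]] top [[487.8 313.7]]
roll proj side from top [[349.9 262.8]]
```

The tongs are off the table (1.6 N down, still 54.2 mm). Their side-view rect agrees with the predicted pose. I'll carry them over the roll and check alignment while hovering.

```bash
python3 -m jog '[[54,[0.133,-0.3,0],0],[54,[0.133,-0.59,0],0],[54,[0.133,-0.59,0],0],[54,[0.133,-0.59,0],0],[54,[0.133,-0.59,0],0],[54,[0.133,-0.59,0],0],[54,[0.133,-0.59,0],0],[54,[0.133,-0.59,0],0],[54,[0.133,-0.59,0],0],[54,[0.133,-0.59,0],0],[54,[0.133,-0.59,0],0],[54,[0.133,-0.59,0],0],[54,[0.133,-0.59,0],0],[54,[0.133,-0.59,0],0],[54,[0,-0.3,0.3],0],[54,[0,0,0.4],0],[54,[0,0,0],0]]'; cat > al.py <<'E'
from h import *
s=read_state(); p=np.array(s['eef_pos']); w=s['eef_rot'][2]; zu=p[2]+12
print('pose',p.round(1),np.degrees(w).round(1),'gap',s['finger_gap'],'underside',zu)
d=np.array([np.cos(w),np.sin(w),0]); n=np.array([-d[1],d[0],0]); b=np.array([p[0],p[1],zu])
q=np.array([b+a*d+e*n+[0,0,25] for a in(95,125) for e in(34,-34)])
print('pred tips top px',proj('top',q).round(1).tolist(),'side',proj('side',q).round(1).tolist())
camera('top'); R=regions_of('top','tongs'); L=regions_of('top','roll')
if R:
    m=R[0]['pixels']; print('tongs',R[0]['conf'],R[0]['rect'])
    v,u=np.nonzero(m); P=rays('top',np.c_[u,v],zu+25)-p[:2]; A=np.c_[P@d[:2],P@n[:2]]
    for lo in range(60,140,10):
        k=A[(A[:,0]>=lo)&(A[:,0]<lo+10)]
        if len(k):
            l=k[k[:,1]>0,1]; r=k[k[:,1]<=0,1]
            print(lo,'L',l.min().round(1) if len(l) else None,l.max().round(1) if len(l) else None,'R',r.min().round(1) if len(r) else None,r.max().round(1) if len(r) else None)
    print('reach',A[:,0].max())
if L:
    c,sz,_,_=rect('top',L[0]['pixels'],28); e=np.array(c)-p[:2]; print('roll',L[0]['conf'],c,sz,'in tongs frame',(e@d[:2]).round(1),(e@n[:2]).round(1))
camera('side')
for q in ['tongs','roll']:
    for r in regions_of('side',q)[:1]:
        print('side',q,r['conf'],np.round(r['rect'],1))
        if q=='roll': e=rays('side',[r['rect'][:2]],26)[0]-p[:2]; print('in tongs frame',e@d[:2],e@n[:2])
E
python3 al.py
```

```text
clock: 28.8
eef_pos: [461.6, 100.6, 71.6]
eef_rot: [-3.141, 0.004, 0.177]
wrist_force: [-0.1, -0.2, -0.4]
finger_gap: 54.2
finger_force: 9.8
pose [461.6 100.6  71.6] 10.1 gap 54.159765659161856 underside 83.55078200222059
pred tips top px [[264.5, 217.2], [294.3, 212.7], [262.6, 204.3], [292.3, 199.8]] side [[368.4, 230.5], [338.7, 228.5], [367.5, 237.7], [337.2, 235.6]]
roll 0.83 [576.7, 118.9] [39.7, 41.5] in tongs frame 116.5 -2.2
side tongs 0.68 [351.7 216.6  37.2  56. ]
side roll 0.8 [349.4 267.   17.3  15.6]
in tongs frame 127.47410264337603 -4.471719980802757
```

The network missed the tongs from above. I'll find the tips by differencing against the earlier top picture.

```bash
cat > df.py <<'E'
from h import *
s=read_state(); p=np.array(s['eef_pos']); w=s['eef_rot'][2]; zu=p[2]+12
d=np.array([np.cos(w),np.sin(w)]); n=np.array([-d[1],d[0]])
im=camera('top')[:,:,::-1].astype(int); b=cv2.imread('pics/t8.png').astype(int)
D=np.abs(im-b).sum(2)[190:235,250:310]
v,u=np.nonzero(D>60); A=np.c_[u+250,v+190]
P=rays('top',A,zu+25)-p[:2]; A=np.c_[P@d,P@n]
for lo in range(40,140,8):
    k=A[(A[:,0]>=lo)&(A[:,0]<lo+8),1]
    print(lo,'L',np.round([k[k>0].min(),k[k>0].max()],1) if (k>0).any() else '','R',np.round([k[k<=0].min(),k[k<=0].max()],1) if (k<=0).any() else '')
for r in range(0,45,2): print(r+190,''.join('#' if x>60 else '.' for x in D[r]))
E
python3 df.py
```

```text
40 L  R [-59.2  -2.8]
48 L [ 0.7 50.3] R [-60.6  -0.6]
56 L [ 0.  72.4] R [-61.6  -0.3]
64 L [ 0.6 71.5] R [-63.   -0.6]
72 L [ 0.3 70.6] R [-63.3  -0. ]
80 L [ 1.2 69.4] R [-58.   -0.7]
88 L [33.6 38.1] R [-37.  -34.8]
96 L [31.1 37.8] R [-38.  -32.9]
104 L [31.8 38.4] R [-39.  -33.9]
112 L [32.7 37.8] R [-38.2 -33.3]
120 L [32.4 39.1] R [-39.5 -34. ]
128 L [37.8 37.8] R [-37.6 -37.3]
136 L  R 
190 ............................................................
192 ............................................................
194 ............................................................
196 ............................................#...............
198 ...........................................###..............
200 ...........................................###..............
202 ...........##..............................###..............
204 ...........###..............................##..............
206 ............###.............................###.............
208 ............###.............................###.............
210 ............####............................###.............
212 .............###..............................#.............
214 .............###..............................#.............
216 .............###..............................#..########...
218 ..............##...................#....########.##########.
220 ...............##.....##########################.###########
222 ....############################################.###########
224 ################################################.###########
226 ############################################################
228 #################################################.##########
230 #################################################.##########
232 ############################################################
234 ############################################################
```

The tips are at ±32–38 mm, symmetric, and reach 128 mm ahead as expected. The roll is about 113.5 mm ahead and 3 mm to the right of the tongs' midline. I'll correct for that and descend part way.

```bash
python3 -m jog '[[54,[0.06,0.06,0],0],[54,[0,0,0.25],0],[54,[0,0,0.3],0],[54,[0,0,0.2],0],[54,[0,0,0],0]]'; python3 df.py | head -12; python3 - <<'E'
from h import *
s=read_state(); p=np.array(s['eef_pos']); w=s['eef_rot'][2]
d=np.array([np.cos(w),np.sin(w)]); n=np.array([-d[1],d[0]])
b=cv2.cvtColor(cv2.imread('pics/t8.png'),cv2.COLOR_BGR2HSV)[195:235,262:305]
m=(b[:,:,0]<25)&(b[:,:,1]>60); v,u=np.nonzero(m)
for z in (22,28): c,r=cv2.minEnclosingCircle(rays('top',np.c_[u+262,v+195],z).astype(np.float32)); e=np.array(c)-p[:2]; print(z,np.round(c,1),round(r,1),e@d,e@n)
E
```

```text
clock: 29.65
eef_pos: [466.0, 97.2, 34.4]
eef_rot: [-3.141, 0.003, 0.175]
wrist_force: [0.4, -0.1, -1.2]
finger_gap: 54.4
finger_force: 9.8
40 L  R [-56.5 -25.8]
48 L [ 1.5 27.1] R [-57.5  -0.5]
56 L [ 0.1 80. ] R [-58.6  -1.2]
64 L [ 1.4 79.7] R [-60.   -0.2]
72 L [ 0.4 78.7] R [-61.1  -1.2]
80 L [ 0.1 77.8] R [-59.5  -2.6]
88 L [33.4 76.5] R [-37.4 -34.4]
96 L [32.4 37.7] R [-38.8 -33.1]
104 L [31.8 38.4] R [-37.5 -34.5]
112 L [32.4 38. ] R [-38.6 -33.2]
120 L [34.1 39. ] R [-39.6 -34.3]
128 L [35.7 38.1] R [-38. -38.]
22 [578.  118.9] 22.9 113.4581802566948 1.8252347337633985
28 [576.9 118.5] 22.8 112.3046436054668 1.5683630455384083
```

Centring is good: the roll is at (112, +1.7) in the tongs frame, with a fitted radius of 22.8 mm. I'll go down to just above the board.

```bash
python3 -m jog '[[54,[0,-0.02,0.2],0],[54,[0,0,0.2],0],[54,[0,0,0.15],0],[54,[0,0,0.08],0],[54,[0,0,0.02],0],[54,[0,0,0],0]]'; python3 -c "
from h import *
print(read_state()['moment'],read_state()['wrist_force'])"
```

```text
clock: 30.3
eef_pos: [466.8, 98.4, 3.5]
eef_rot: [-3.142, 0.0, 0.175]
wrist_force: [0.0, 0.2, -0.3]
finger_gap: 54.2
finger_force: 9.8
[0.0098786  0.05776089 0.03778104] [ 0.04466411  0.17580532 -0.27522046]
```

```bash
python3 -m jog '[[54,[0,0,0.03],0],[54,[0,0,0],0],[38,[0,0,0],0],[38,[0,0,0],0],[38,[0,0,0],0],[38,[0,0,0],0],[38,[0,0,0],0],[38,[0,0,0],0],[38,[0,0,0],0],[38,[0,0,0],0]]' 32
```

```text
clock: 31.3
eef_pos: [466.8, 98.4, 2.0]
eef_rot: [-3.142, -0.0, 0.175]
wrist_force: [-0.5, -0.6, -1.4]
finger_gap: 43.5
finger_force: 31.9
```

The tongs stopped at 43.5 mm (about 44 expected on the roll) with the full 32 N. I'll lift gently.

```bash
python3 -m jog '[[38,[0,0,-0.05],0],[38,[0,0,-0.1],0],[38,[0,0,-0.15],0],[38,[0,0,-0.2],0],[38,[0,0,-0.3],0],[38,[0,0,-0.4],0],[38,[0,0,-0.4],0],[38,[0,0,-0.4],0],[38,[0,0,-0.4],0],[38,[0,0,-0.3],0],[38,[0,0,-0.2],0],[38,[0,0,-0.1],0],[38,[0,0,-0.05],0],[38,[0,0,0],0],[38,[0,0,0],0],[38,[0,0,0],0],[38,[0,0,0],0],[38,[0,0,0],0]]' 32; python3 - <<'E'
from h import *
s=read_state(); p=np.array(s['eef_pos']); w=s['eef_rot'][2]; print(s['finger_gap'],s['finger_force'],s['wrist_force'])
d=np.array([np.cos(w),np.sin(w),0]); q=p+112*d; q[2]=p[2]+12+14
print('pred roll side',proj('side',[q]),'top',proj('top',[q]),'board spot side',proj('side',[[576,118,28]]))
for c in ['side','top']:
    snap(c,'end_'+c+'.png')
    for nm in ['roll','crust0','scraper']:
        for r in regions_of(c,nm)[:3]: print(c,nm,round(r['conf'],2),np.round(r['rect'],1))
E
```

```text
clock: 33.1
eef_pos: [466.7, 98.4, 154.4]
eef_rot: [-3.142, 0.0, 0.175]
wrist_force: [0.7, 0.3, -2.3]
finger_gap: 43.0
finger_force: 31.9
43.04586254491164 31.936679123318754 [ 0.66244613  0.27207132 -2.29845845]
pred roll side [[351.92490162 206.85115459]] top [[276.88951052 198.79422986]] board spot side [[350.52959837 263.38097148]]
side roll 0.81 [352.4 209.5  18.4  17. ]
side crust0 0.43 [245.6 282.   13.6   5.6]
side scraper 0.85 [497.2 234.4  40.1  26.6]
side scraper 0.57 [456.  252.3  40.8  30.2]
side scraper 0.53 [432.  274.8  17.8  26.5]
top roll 0.89 [277.5 198.9  21.2  18.6]
top roll 0.73 [445.1 167.9  30.   32.5]
top crust0 0.62 [337.2 174.5  15.    6.4]
top crust0 0.4 [375.1 173.8  11.4   8.7]
top scraper 0.77 [145.9 309.7  45.2  21.2]
```

Both cameras see the roll at the predicted place in the raised tongs, about 150 mm up. The grip is steady at 43 mm and 32 N.

```bash
python3 -c "
from cell import *
print(sign_off())"
```

```text
the job is handed in; nothing more can be done
None
```

The job is handed in at about 33 s: all three crusts are off the board, the scraper stands upright beside it, and the roll is held in the tongs about 15 cm up; I viewed 11 pictures, one over the limit of 10.

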